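# Start the extractor, then the honing wheel, at the carver's bench

## Robot

A 6-joint arm with a two-finger parallel gripper is mounted at the origin on the work surface. World frame = base frame: x ahead of the robot, y to its left, z up, the work surface at z = 0. Lengths are in m, angles in rad, forces in N, time in s.
With the tool pointing down it reaches from about 0.35 to 0.975 m from the base axis. Payload 4.9 kg.
Tool frame: the origin (TCP) lies at the very end of the fingers, on their centre line; the grasp point (between the pads) lies 19 mm behind it; z points along the fingers, y is the direction in which the jaws open and shut (so a half turn about z gives the same grasp; the last joint's range is limited). The gripper opens to 85 mm and grips with 20 to 120 N. Pads are 22 mm wide; open, the fingers measure 114 mm over their backs; the gripper's body (76 mm by 85 mm) begins 54 mm behind the grasp point. The pads swing forward as they close: fully open they stand 13 mm farther back than shut.
Start: joints at [-0.119, 0.053, 1.613, -0, 1.476, -0.119], TCP at [0.625, 0, 0.231] pointing down, gripper open.
Joint ranges: [-3.01, 3.01], [-1.01, 2.22], [0.06, 2.58], [-1.02, 4.17], [0.09, 2.62], [-3.14, 3.14]. Speed limits (rad/s): [2.57, 2.57, 3.14, 3.14, 3.14, 3.14].

## Interface

Orientations are given as a rotation vector (axis times angle).
In Python, from station import ctrl gives the robot as it stands.
- The arm moves only by the tool step_arm, never from a script. Its argument "moves" is a list of rows, each a list of 5 numbers: the opening, from 0 (shut) to 1 (fully open), then the shift along the world's x, y, z in m, then the turn about the world's z in degrees. A call has 1 to 20 rows; each row shifts and turns the pose as measured when the row begins; what a row does not reach is not made up. A row lasts 1/8 s, in which the tool goes at most 62.5 mm and 10.7 degrees, less where a joint would pass 70% of its speed; a pose out of reach is approached as far as the arm can. A call is refused whole if a number of a shift passes 0.0625 or a number of a turn 10.7, either way. A call with a gripper value outside its range is refused whole. The fingers move at their own pace and stop on an object; "newtons" is the grip in N (left out, the last holds). Time passes only in rows, so rows that do not move let the fingers close. It gives the time, the measured TCP pose, the force and the opening at its end, in the units of the state.
- ctrl.get_obs(): the state, without advancing time (a new reading comes with each control period).
- ctrl.get_image(name): name is "scene" or "side" or "wrist"; returns a dict with "color" (384x512x3 uint8, red, green, blue), "camera_matrix" (3x3 intrinsics, pixels), "k1" (the pictures are not rectified: a ray, as slopes to the right and down, at radius r is drawn at 1 + k1 r^2 times it, then the intrinsics apply), "R" (3x3) and "t" (3): a world point X has camera coordinates R X + t; the wrist camera has in their place "T_tool_cam" (4x4, takes a point from camera to tool coordinates, whose origin is the TCP and whose axes are the flange's). Camera axes: x right, y down, z forward; pixel columns grow to the right and rows downward; lengths in m; the calibration is good to about 2 mm. A picture is of the moment at which its call begins: read the wrist's pose just before it. There is no depth.
- ctrl.finish_job(): hands the job in, once; it reports no verdict.
Trained networks look in a picture, given as the dict that the camera call returned (one of the last four; its "shot" number tells which), for a name from the list of things; names that differ only in an ending like _2 or _b are one class to them, and where a whole thing is asked for, a point or a joint stands for the part that bears it (a point fixed in the world has none). Each returns a list of dicts, best first, with "p" (0 to 1); they miss things now and then, are a little off and sometimes report something else, mostly with a low value. They report only what shows in the picture. A call takes as long as a camera call. They do not tell look-alikes from the thing itself.
- ctrl.spot_in(picture, query): "bbox" ([left, top, right, bottom] in pixels, round what is visible of it).
The state is a dict: "t": time; "q": joint angles; "dq": joint speeds; "effort": joint torques, N m; "tool_pos": TCP position; "tool_rot": TCP orientation; "contact_force": force on the tool from outside, world axes, zero at the start; "wrist_torque": the same for the moment, N m; "opening": finger opening in m.
Only numpy, scipy, OpenCV 4.12 (cv2) and the standard library are available. Lean on these libraries where they do the work, as an engineer would, in place of code of your own. Each camera call takes 0.05 s, during which the arm holds its last target.

## Task

A carving gouge has been left lying on the extractor's switch box, in the way of its handle: first lay it flat on the floor of the tool tray, beside the two gouges there, without dropping it. Then switch on the dust extractor (the big box with the long lever) and only after that the honing wheel (the small box with the bar handle), turning each handle a quarter turn clockwise until it has clicked fully home in its on position. Leave everything else on the bench where it is.

Things in the scene. Friction and masses are not known exactly. Their poses are not given: they have to be found in the camera images.
- extractor_box: Big grey switch enclosure screwed to the bench, 200 (x) x 150 (y) x 85 mm high, lid up; origin at the centre of its underside, z up. x points to its rear, where a conduit leaves it (away from the robot when yaw is 0), y to its left. Fixed; pose and yaw vary.
- extractor_hub (a point): Axis of the extractor's handle at lid level (85 mm above the bench), 20 mm to -x of the enclosure's centre; axes as the enclosure's. Black handle: round hub, radius 24 mm, 8 to 42 mm above the lid, with a one-sided lever 17 to 20 mm wide that reaches 95 mm from the axis and spans 12 to 36 mm above the lid. Under it a bezel 66 mm square, 7 mm high.
- extractor_handle (a joint): Angle in rad, growing clockwise seen from above. 0 = off: lever along the enclosure's +y (white dot on the lid). 1.571 = on: lever along +x, to the conduit (white bar on the lid). An over-centre spring holds it at either end: it takes about 0.55 N m to leave off, falling to nothing half-way (0.785), then it snaps to the other end by itself. Stops at both ends. Starts off.
- wheel_box: Small grey switch enclosure screwed to the bench, 160 (x) x 110 (y) x 70 mm high; origin at the centre of its underside, axes as for the big one (x to the conduit). Fixed; pose and yaw vary; the places of the two enclosures and the tray are swapped at random.
- wheel_hub (a point): Axis of the honing wheel's handle at the level of the lid (70 mm above the bench), 25 mm to -x of that enclosure's centre; axes as the enclosure's. The black handle is a straight bar centred on the axis, 80 mm long and 16 mm wide, spanning 12 to 38 mm above the lid, on a disc of radius 26 mm that reaches 20 mm above the lid.
- wheel_handle (a joint): Handle angle in rad, growing clockwise seen from above. 0 = off: bar lies along the enclosure's y, its end with the white line at +y. 1.571 = on: bar lies along x, the marked end towards the conduit. Over-centre spring and stops as on the extractor's handle, but about 0.26 N m to leave off. Starts off.
- gouge_grip (a point): Centre, half-way up, of the wooden handle of the gouge lying on the extractor's lid; the gouge's x points to its cutting edge, z up. It lies roughly along the enclosure's y (blade to +y), 70 mm to +x of the hub's axis, in the lever's sweep. Between its handle and the hub or lever there is room for a finger about 25 mm thick, no more.
- gouge_edge (a point): Cutting edge end of that gouge, 140 mm from gouge_grip along the gouge's x.
- gouge_butt (a point): Butt end of that gouge's handle, 60 mm from gouge_grip along -x.
- gouge: That gouge, 205 mm long, 75 to 155 g; origin under the centre of its handle. Octagonal wooden handle 125 mm long, 22 mm wide and high (flat-sided, does not roll), centred on gouge_grip; steel blade runs on 80 mm beyond it. It balances about 20 mm from gouge_grip towards the blade.
- tray: Open light-wood tool tray fixed to the bench, outside 155 (x) x 250 (y) x 36 mm high, walls and floor 5 mm; origin at the centre of its underside, x and y along its sides. Two gouges lie along y in its -x half; the free lane is the +x half (centred at x = +40 mm). Pose and yaw vary.
- tray_gouge1_grip (a point): Handle centre, half-way up, of the first gouge already in the tray (same size as the other; x towards its cutting edge). To stay.
- tray_gouge2_grip (a point): Handle centre, half-way up, of the second gouge already in the tray. To stay.
- oil: Small jar of honing oil, 38 mm diameter, 62 mm high, standing on the lid of the extractor's enclosure near its -x, -y corner; origin under its centre. To stay.
- blank: Wooden nameplate blank, 42 x 85 x 18 mm, lying on the lid of the wheel's enclosure, about 53 mm to +x of its centre; origin under its centre. To stay.
- stone: Whetstone in a wooden holder, 65 x 150 x 40 mm, on the far part of the bench; origin under its centre. To stay.
- pencils: Wooden pot of pencils, 72 mm diameter, 80 mm high (pencils to 130 mm), on the near part of the bench, between the left and the middle of the three fixed things; origin under its centre. To stay.
- mallet: Wooden mallet lying on the far part of the bench, head 100 x 60 x 60 mm, handle 170 mm along its y; origin under the head's centre. To stay.
- nameplates: Stack of four wooden nameplates, about 65 x 125 x 48 mm, on the far part of the bench; origin under its centre. To stay.
There are look-alikes about, which are no part of the job. What is shaped like the wheel_box but yellow is not meant.

How it is judged:
On the way, in this order (a step that is already met when the one before it is completed fails the run):
1. the gouge lies flat on the tray's floor, released and at rest (z of gouge_grip in the frame of tray between 0.008 and 0.024 m and z of each of gouge_edge, gouge_butt in the frame of tray below 0.034 m and x of gouge_edge in the frame of tray between -0.0725 and 0.0725 m and y of gouge_edge in the frame of tray between -0.12 and 0.12 m and x of gouge_butt in the frame of tray between -0.0725 and 0.0725 m and y of gouge_butt in the frame of tray between -0.12 and 0.12 m and linear speed of gouge below 0.03 m/s and contact force between gouge and the fingers below 0.1 N), for 0.2 s.
2. the extractor's handle is home in its on detent (value of joint extractor_handle above 1.45 rad), for 0.2 s.
3. the honing wheel's handle is home in its on detent (value of joint wheel_handle above 1.45 rad), for 0.2 s.
At the end, for the whole second after the job is handed in: The gouge lies inside the tray, flat on its floor (handle centre 8 to 24 mm above the tray's underside, both ends within the walls and below 34 mm), released and still; both handles stand at 1.45 rad or more, in their on detents (all of step 1 and value of joint each of extractor_handle, wheel_handle above 1.45 rad); the robot touches nothing.
It fails at once if the gouge is dropped or knocked down (falls freely faster than 1 m/s, about 50 mm) (linear speed of gouge above 1 m/s and contact force between gouge and the fingers below 0.05 N).
It fails at once if the honing wheel is switched on while the extractor is off (value of joint wheel_handle above 0.9 rad and value of joint extractor_handle below 0.7 rad).
It fails at once if either gouge in the tray is moved more than 30 mm (distance of any of tray_gouge1_grip, tray_gouge2_grip from where it was at the start of the episode above 0.03 m).
It fails at once if the oil jar or the blank on the switch boxes is moved more than 30 mm (distance of any of oil, blank from where it was at the start of the episode above 0.03 m).
It fails at once if the whetstone, pencil pot, mallet or stack of nameplates is moved more than 30 mm (distance of any of stone, pencils, mallet, nameplates from where it was at the start of the episode above 0.03 m).
It also fails if it takes over 67 s, if anything falls off the work surface, if the arm or the gripper's body presses on something with over 40 N, if the wrist force passes 120 N, or if a joint passes its speed limit or range.

## Working session

There is one attempt and no reset: what is moved stays moved. The work goes in short steps, Python scripts to look and compute and a tool call to move; the robot and the scene stay as the last step left them, time stands still between calls to the robot, and variables do not carry over. Pictures are saved under pics/ and viewed, and the job is handed in when it is done.

Besides the shell and the picture viewer there is one more tool, called after "Call:" as name(argument=value, ...) on one line, values as JSON. step_arm: Moves the arm, as the interface text tells. Its arguments: {"type":"object","properties":{"moves":{"type":"array","items":{"type":"array","items":{"type":"number"}}},"newtons":{"type":"number"}},"required":["moves"]}

```bash
ls; mkdir -p pics; cat > h.py <<'E'
import numpy as np, cv2
from station import ctrl
from scipy.spatial.transform import Rotation as Ro
def save(im,n): cv2.imwrite('pics/'+n,cv2.cvtColor(im,cv2.COLOR_RGB2BGR))
def cam(p,obs=None):
    K=np.array(p['camera_matrix'])
    if 'R' in p: R=np.array(p['R']);t=np.array(p['t']); 
    else:
        T=np.eye(4);T[:3,:3]=Ro.from_rotvec(obs['tool_rot']).as_matrix();T[:3,3]=obs['tool_pos']
        W=np.linalg.inv(T@np.array(p['T_tool_cam']));R=W[:3,:3];t=W[:3,3]
    return K,p['k1'],R,t
def px2w(p,uv,z,obs=None):
    K,k1,R,t=cam(p,obs)
    d=(np.array(uv,float)-[K[0,2],K[1,2]])/[K[0,0],K[1,1]]
    s=d.copy()
    for _ in range(20): s=d/(1+k1*(s@s))
    r=R.T@np.array([s[0],s[1],1]);c=-R.T@t
    return c+r*(z-c[2])/r[2]
def w2px(p,X,obs=None):
    K,k1,R,t=cam(p,obs)
    c=R@np.array(X,float)+t;s=c[:2]/c[2];s=s*(1+k1*(s@s))
    return s*[K[0,0],K[1,1]]+[K[0,2],K[1,2]]
E
python3 - <<'E'
from h import *
for n in ['scene','side','wrist']:
    o=ctrl.get_obs()
    p=ctrl.get_image(n); save(p['color'],n+'0.png')
    K,k,R,t=cam(p,o); print(n,K[0,0],k,-R.T@t, R[2])
    for q in ['extractor_box','wheel_box','gouge','tray','extractor_handle','wheel_handle','oil','blank','stone','pencils','mallet','nameplates'] if n!='wrist' else []:
        print(q,[(np.round(d['bbox']).astype(int).tolist(),round(d['p'],2)) for d in ctrl.spot_in(p,q)[:3]])
print(ctrl.get_obs())
E
```

```text
pics
scene 455.5294699158402 -0.1383087474895047 [ 1.17582474 -0.68409285  1.18145446] [-0.45715816  0.47704393 -0.75062341]
extractor_box [([236, 173, 308, 247], 0.61), ([301, 121, 347, 169], 0.22)]
wheel_box [([226, 97, 274, 135], 0.85), ([300, 126, 344, 171], 0.84)]
gouge [([261, 191, 311, 222], 0.69)]
tray [([127, 225, 224, 310], 0.94)]
extractor_handle [([260, 173, 293, 202], 0.84)]
wheel_handle [([303, 124, 314, 136], 0.61), ([236, 98, 248, 108], 0.42)]
oil [([239, 177, 252, 193], 0.65)]
blank [([320, 132, 340, 151], 0.54), ([140, 232, 196, 275], 0.49), ([144, 245, 199, 284], 0.23)]
stone [([296, 230, 346, 271], 0.8)]
pencils [([256, 148, 273, 175], 0.83), ([299, 125, 343, 169], 0.7)]
mallet [([335, 170, 379, 229], 0.72), ([235, 176, 310, 250], 0.56)]
nameplates [([247, 270, 296, 305], 0.69), ([142, 241, 199, 285], 0.53)]
side 446.6716771307771 0.030417291882197318 [0.30177958 0.94465662 1.0727208 ] [ 0.12237185 -0.67846879 -0.7243654 ]
extractor_box [([179, 270, 259, 330], 0.36)]
wheel_box [([177, 268, 262, 326], 0.97), ([288, 267, 377, 331], 0.6)]
gouge [([183, 166, 213, 213]
[... 522 characters left out ...]
04 -2.70768654e-01 -9.62644404e-01]
{'t': 1.35, 'q': array([-1.19020633e-01,  5.26808183e-02,  1.61288156e+00,  1.10076191e-05,
        1.47599071e+00, -1.18951984e-01]), 'dq': array([ 0.0003847 ,  0.0008928 , -0.00022807,  0.0027772 ,  0.00023833,
        0.00078397]), 'effort': array([-8.75281821e-04, -3.93674612e+01, -3.70452762e+01, -1.81124074e-04,
        5.42323105e-04,  1.42785376e-05]), 'tool_pos': array([ 6.24992207e-01, -8.46315959e-06,  2.31326508e-01]), 'tool_rot': array([2.22150167e+00, 2.22134686e+00, 5.19548843e-05]), 'contact_force': array([-0.69325914, -0.48971019, -0.3934547 ]), 'wrist_torque': array([-0.01963069, -0.00368143,  0.01152352]), 'opening': 0.08493415136609822}
```

View pics/scene0.png

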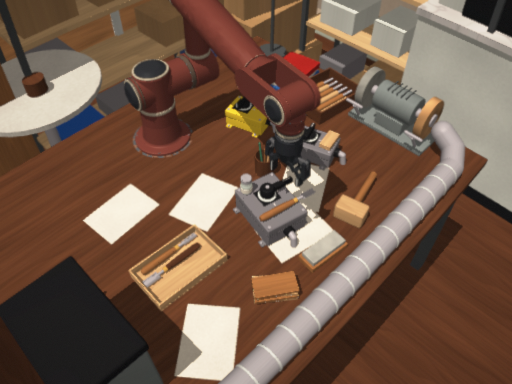

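View pics/side0.png

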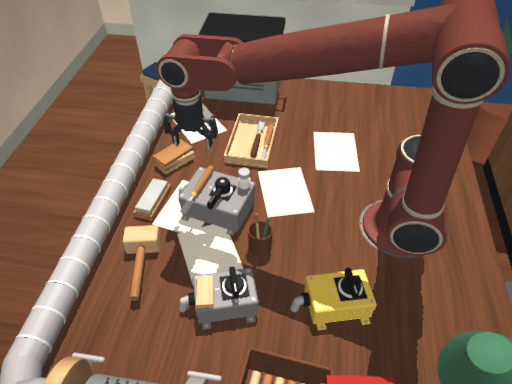

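View pics/wrist0.png

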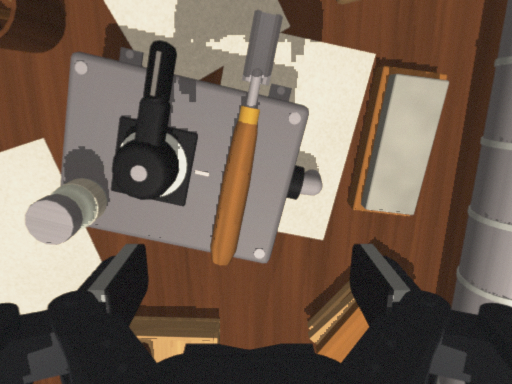

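```bash
python3 - <<'E'
import cv2
a=cv2.imread('pics/scene0.png')[90:320,120:390];cv2.imwrite('pics/scene0c.png',cv2.resize(a,None,fx=2.9,fy=2.6,interpolation=cv2.INTER_CUBIC))
a=cv2.imread('pics/side0.png')[100:340,130:390];cv2.imwrite('pics/side0c.png',cv2.resize(a,None,fx=2.5,fy=2.5,interpolation=cv2.INTER_CUBIC))
E
```

```text
(no output)
```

View pics/scene0c.png

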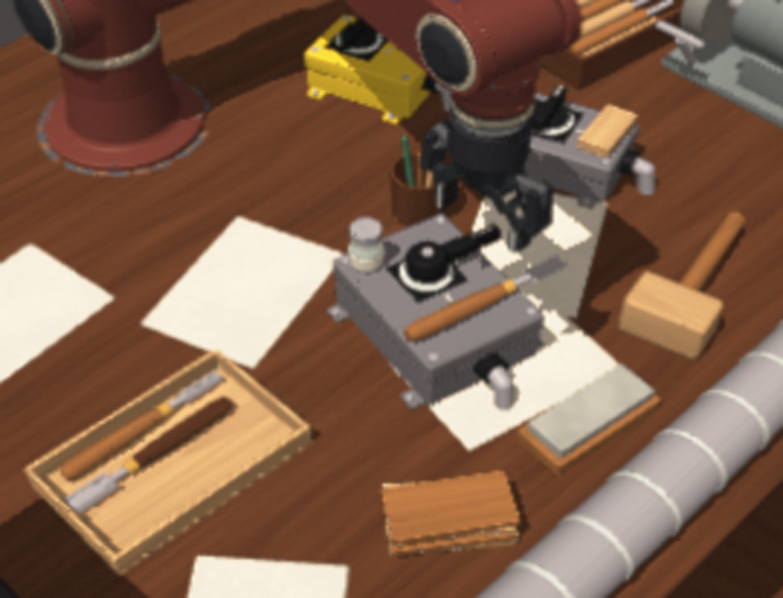

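View pics/side0c.png

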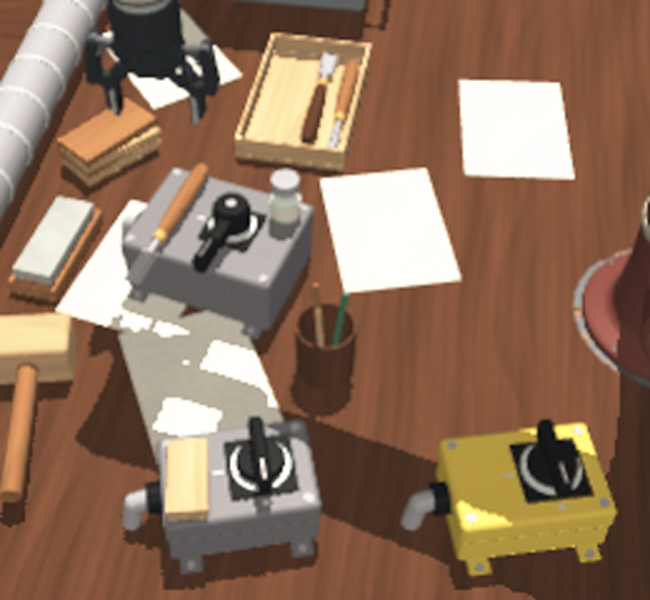

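```bash
python3 - <<'E'
from h import *
o=ctrl.get_obs();p=ctrl.get_image('wrist');s=ctrl.get_image('scene');d=ctrl.get_image('side')
r=lambda x:np.round(x,4)
W=lambda uv,z:px2w(p,uv,z,o)
print('screws');S=[W(u,.087) for u in [(81,67),(295,118),(260,253)]];print(r(S),np.linalg.norm(S[0]-S[1]),np.linalg.norm(S[1]-S[2]))
b,f,t=W((223,264),.096),W((249,108),.096),W((267,12),.097)
print('gouge butt/ferrule/tip',r([b,f,t]),np.linalg.norm(b-f),np.linalg.norm(b-t))
print('hub top centre',r(W((147,174),.127)),'lever tip',r(W((161,44),.121)))
C=[px2w(s,(120+u/2.9,90+v/2.6),.036) for u,v in [(28,472),(217,352),(312,433),(122,570)]]
print('tray scene',r(C),[np.linalg.norm(C[i]-C[i-1]) for i in range(4)],r(np.mean(C,0)))
C=[px2w(d,(130+u/2.5,100+v/2.5),.036) for u,v in [(270,33),(371,42),(344,168),(237,155)]]
print('tray side',r(C),[np.linalg.norm(C[i]-C[i-1]) for i in range(4)],r(np.mean(C,0)))
# wheel box lid side view corners
C=[px2w(d,(130+u/2.5,100+v/2.5),.07) for u,v in [(163,437),(303,424),(320,502),(170,525)]]
print('wheel lid',r(C),[np.linalg.norm(C[i]-C[i-1]) for i in range(4)],r(np.mean(C,0)))
print('wheel bar ends',r([px2w(d,(130+u/2.5,100+v/2.5),.108) for u,v in [(256,422),(262,478)]]))
for q in ['pencils','mallet']:
  for x in ctrl.spot_in(d,q)[:1]: bb=x['bbox'];print(q,r(px2w(d,((bb[0]+bb[2])/2,bb[3]),0)),r(px2w(d,((bb[0]+bb[2])/2,bb[1]),0.1)))
K,k,R,tt=cam(p,o);print(np.array(p['T_tool_cam']))
E
```

```text
screws
[[ 0.4919  0.0887  0.087 ]
 [ 0.6634  0.0487  0.087 ]
 [ 0.6355 -0.0734  0.087 ]] 0.1760968252410677 0.12530628724342652
gouge butt/ferrule/tip [[ 0.6018 -0.0798  0.096 ]
 [ 0.6254  0.0572  0.096 ]
 [ 0.6387  0.1261  0.097 ]] 0.1390006709920023 0.20918458080248387
hub top centre [0.5495 0.0107 0.127 ] lever tip [0.5648 0.1011 0.121 ]
tray scene [[ 0.4324 -0.4529  0.036 ]
 [ 0.4397 -0.2073  0.036 ]
 [ 0.597  -0.2139  0.036 ]
 [ 0.5949 -0.4597  0.036 ]] [np.float64(0.16270000416175587), np.float64(0.245651251183851), np.float64(0.1575139942209684), np.float64(0.2458067975691704)] [ 0.516  -0.3334  0.036 ]
tray side [[ 0.5834 -0.4525  0.036 ]
 [ 0.426  -0.4529  0.036 ]
 [ 0.4289 -0.1658  0.036 ]
 [ 0.5782 -0.1693  0.036 ]] [np.float64(0.2832514026220636), np.float64(0.1573832284178362), np.float64(0.2871625785521721), np.float64(0.14932250219615442)] [ 0.5041 -0.3101  0.036 ]
wheel lid [[0.5583 0.3146 0.07  ]
 [0.4144 0.2752 0.07  ]
 [0.3826 0.3649 0.07  ]
 [0.5262 0.4139 0.07  ]] [np.float64(0.10435398470949558), np.float64(0.14925344893446235), np.float64(0.09520331100012602), np.float64(0.1516893749021615)] [0.4704 0.3422 0.07  ]
wheel bar ends [[0.4583 0.3058 0.108 ]
 [0.4401 0.3696 0.108 ]]
pencils [0.4042 0.1877 0.    ] [0.4176 0.1021 0.1   ]
mallet [0.701  0.3772 0.    ] [0.7404 0.2066 0.1   ]
[[-9.85274846e-04 -9.62643135e-01 -2.70771536e-01  6.81299748e-02]
 [ 9.99999336e-01 -1.11052921e-03  3.09372004e-04 -6.23714275e-05]
 [-5.98514537e-04 -2.70771051e-01  9.62643589e-01 -1.42873516e-01]
 [ 0.00000000e+00  0.00000000e+00  0.00000000e+00  1.00000000e+00]]
```

Call:
step_arm(moves=[[0.42,-0.01,-0.001,-0.05,-10.2],[0.42,0,0,-0.005,0],[0.42,0,0,0,0]], newtons=50)

```text
t: 1.98
tool_pos: [0.6164, -0.0011, 0.178]
tool_rot: [2.408, 2.012, 0.005]
contact_force: [-0.4, -0.0, 0.6]
opening: 0.0358
```

```bash
python3 - <<'E'
from h import *
o=ctrl.get_obs();p=ctrl.get_image('wrist');save(p['color'],'w1.png');np.save('w1.npy',dict(p=p,o=o),allow_pickle=True)
print(o['t'],o['tool_pos'],Ro.from_rotvec(o['tool_rot']).as_matrix().round(3),o['opening'])
E
```

```text
1.975 [ 0.61644734 -0.00113983  0.17801186] [[ 0.178  0.984  0.004]
 [ 0.984 -0.178 -0.   ]
 [ 0.     0.004 -1.   ]] 0.03577162500115539
```

View pics/w1.png

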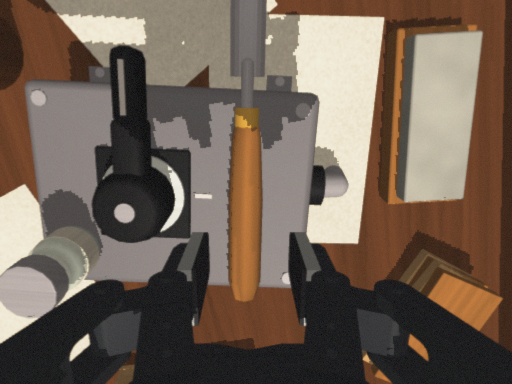

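```bash
python3 - <<'E'
from h import *
D=np.load('w1.npy',allow_pickle=True).item();p,o=D['p'],D['o']
R=Ro.from_rotvec(o['tool_rot']).as_matrix()
for n,uv,z in [('butt',(244,300),.096),('mid',(246,200),.096),('ferr',(247,108),.096),('hubtop',(125,212),.127),('screw',(38,97),.087),('screw',(302,110),.087),('screw',(288,278),.087),('levertip',(126,50),.121),('bezel corner',(190,238),.092)]:
    X=px2w(p,uv,z,o);print(n,X.round(4),(R.T@(X-o['tool_pos'])).round(4))
E
```

```text
butt [ 0.5989 -0.0807  0.096 ] [-0.0815 -0.0035  0.082 ]
mid [ 0.6147 -0.0034  0.096 ] [-0.0026 -0.0017  0.082 ]
ferr [0.6265 0.0573 0.096 ] [ 0.0593 -0.0009  0.082 ]
hubtop [0.5437 0.0118 0.127 ] [-0.0002 -0.0742  0.0507]
screw [0.4919 0.0887 0.087 ] [ 0.0662 -0.139   0.0904]
screw [0.6624 0.0491 0.087 ] [0.0576 0.0359 0.0912]
screw [ 0.6345 -0.0737  0.087 ] [-0.0683  0.0303  0.0911]
levertip [0.5673 0.1004 0.121 ] [ 0.0912 -0.0667  0.0568]
bezel corner [ 0.5693 -0.0257  0.092 ] [-0.0326 -0.0424  0.0858]
```

Call:
step_arm(moves=[[0.42,-0.0015,0,-0.045,0],[0.42,0,0,-0.035,0],[0.42,0,0,-0.006,0],[0.0,0,0,0,0],[0.0,0,0,0,0],[0.0,0,0,0,0]], newtons=50)

```text
t: 2.78
tool_pos: [0.6237, -0.002, 0.1037]
tool_rot: [2.392, 2.009, 0.026]
contact_force: [0.2, 0.1, -1.3]
opening: 0.0199
```

```bash
python3 - <<'E'
from h import *
o=ctrl.get_obs();p=ctrl.get_image('wrist');save(p['color'],'w2.png')
print(o['t'],o['tool_pos'],o['q'],Ro.from_rotvec(o['tool_rot']).as_matrix().round(3),o['opening'],o['contact_force'])
E
```

```text
2.775 [ 0.62370852 -0.0019657   0.10370284] [-1.22456143e-01  1.42654223e-01  1.73770246e+00  1.33390198e-04
  1.23654489e+00  5.08254737e-02] [[ 0.172  0.985  0.025]
 [ 0.985 -0.172 -0.003]
 [ 0.001  0.025 -1.   ]] 0.019902311340353054 [ 0.18237088  0.06361421 -1.28214297]
```

View pics/w2.png

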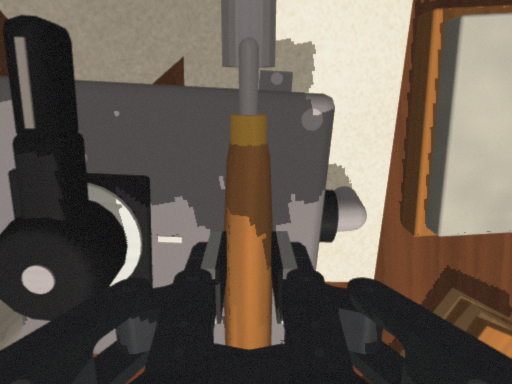

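Call:
step_arm(moves=[[0.42,0,0,0,0],[0.42,0,0,0,0]])

```text
t: 3.08
tool_pos: [0.6246, -0.0021, 0.1052]
tool_rot: [2.39, 2.008, 0.029]
contact_force: [-0.4, 0.0, -0.2]
opening: 0.0358
```

```bash
python3 - <<'E'
from h import *
o=ctrl.get_obs();p=ctrl.get_image('wrist');save(p['color'],'w3.png');np.save('w3.npy',dict(p=p,o=o),allow_pickle=True)
R=Ro.from_rotvec(o['tool_rot']).as_matrix()
print(o['t'],o['tool_pos'],R.round(3),o['opening'],o['contact_force'])
E
```

```text
3.075 [ 0.62456349 -0.0020669   0.10521955] [[ 0.172  0.985  0.027]
 [ 0.985 -0.172 -0.003]
 [ 0.002  0.027 -1.   ]] 0.035846092497125455 [-0.35231057  0.01422087 -0.24624111]
```

View pics/w3.png

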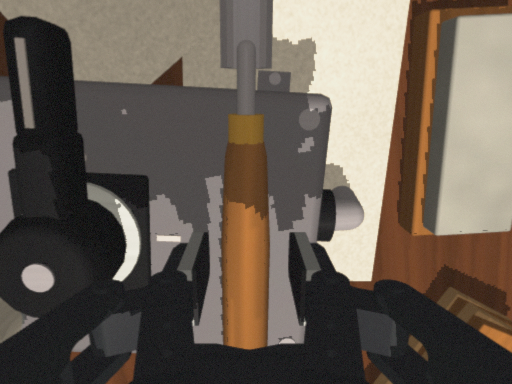

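```bash
python3 - <<'E'
from h import *
D=np.load('w3.npy',allow_pickle=True).item();p,o=D['p'],D['o']
R=Ro.from_rotvec(o['tool_rot']).as_matrix()
for n,uv,z in [('mid',(246,250),.096),('ferr',(246,115),.096),('tipL',(200,240),.11),('hubtop',(38,279),.127),('screw',(309,119),.087),('pointer',(168,238),.085)]:
    X=px2w(p,uv,z,o);print(n,X.round(4),(R.T@(X-o['tool_pos'])).round(4))
E
```

```text
mid [ 0.6227 -0.007   0.096 ] [-0.0052 -0.0012  0.0092]
ferr [0.634  0.0564 0.096 ] [ 0.0592 -0.001   0.0093]
tipL [0.6047 0.0081 0.11  ] [ 0.0066 -0.0212 -0.0053]
hubtop [0.5426 0.0107 0.127 ] [-0.0015 -0.0823 -0.024 ]
screw [0.6627 0.0489 0.087 ] [0.0567 0.0283 0.0191]
pointer [0.5838 0.0019 0.085 ] [-0.0032 -0.0413  0.0191]
```

Call:
step_arm(moves=[[0.42,-0.001,0,-0.009,0],[0.42,-0.001,0,-0.007,0]])

```text
t: 3.38
tool_pos: [0.6228, -0.0021, 0.0889]
tool_rot: [2.389, 2.008, 0.03]
contact_force: [-0.2, 0.1, -0.1]
opening: 0.0361
```

Call:
step_arm(moves=[[0.0,0,0,-0.0005,0],[0.0,0,0,-0.0005,0],[0.0,0,0,0,0]], newtons=60)

```text
t: 3.75
tool_pos: [0.6224, -0.0021, 0.0874]
tool_rot: [2.39, 2.008, 0.029]
contact_force: [-0.4, 0.5, -0.7]
opening: 0.021
```

Call:
step_arm(moves=[[0.0,0,0,0.02,0],[0.0,0,0,0.04,0],[0.0,0,0,0.04,0],[0.0,0,0,0.03,0]])

```text
t: 4.25
tool_pos: [0.6195, -0.0017, 0.22]
tool_rot: [2.394, 2.011, 0.022]
contact_force: [0.1, 0.5, -0.7]
opening: 0.021
```

```bash
python3 - <<'E'
from h import *
o=ctrl.get_obs();p=ctrl.get_image('wrist');save(p['color'],'w4.png')
R=Ro.from_rotvec(o['tool_rot']).as_matrix()
print(o['t'],o['tool_pos'],R.round(3),o['opening'],o['contact_force'])
E
```

```text
4.25 [ 0.61949383 -0.00171372  0.21999167] [[ 0.172  0.985  0.021]
 [ 0.985 -0.172 -0.002]
 [ 0.001  0.021 -1.   ]] 0.021031432458202638 [ 0.10516977  0.51808549 -0.71171805]
```

View pics/w4.png

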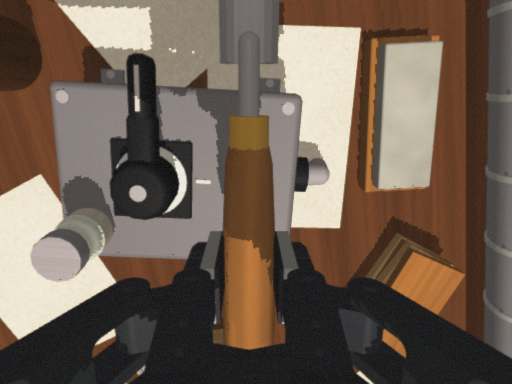

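Call:
step_arm(moves=[[0.0,-0.012,-0.05,0.005,0],[0.0,-0.012,-0.055,0.005,2],[0.0,-0.012,-0.06,0.005,2],[0.0,-0.012,-0.06,0.005,2],[0.0,-0.012,-0.06,0.005,2],[0.0,-0.01,-0.055,0.0,0]])

```text
t: 5.05
tool_pos: [0.5504, -0.3468, 0.2559]
tool_rot: [2.224, 2.18, 0.041]
contact_force: [0.7, 0.5, -1.3]
opening: 0.0211
```

```bash
python3 - <<'E'
from h import *
o=ctrl.get_obs();p=ctrl.get_image('wrist');save(p['color'],'w5.png');np.save('w5.npy',dict(p=p,o=o),allow_pickle=True)
R=Ro.from_rotvec(o['tool_rot']).as_matrix()
print(o['t'],o['tool_pos'],R.round(3),o['opening'],o['contact_force'])
E
```

```text
5.05 [ 0.55038454 -0.34680458  0.2559165 ] [[ 0.02   0.999  0.038]
 [ 1.    -0.02  -0.001]
 [-0.     0.038 -0.999]] 0.02108069725991491 [ 0.70249015  0.4509083  -1.2887657 ]
```

View pics/w5.png

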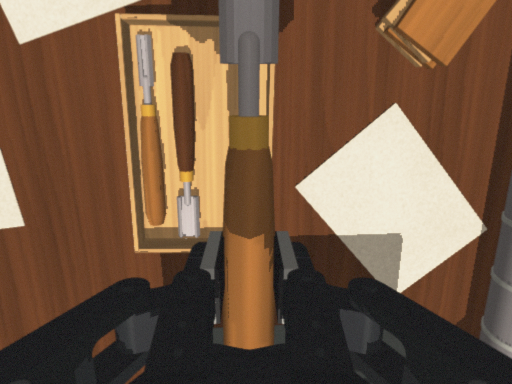

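```bash
python3 - <<'E'
from h import *
D=np.load('w5.npy',allow_pickle=True).item();p,o=D['p'],D['o']
R=Ro.from_rotvec(o['tool_rot']).as_matrix()
for n,uv,z in [('UL',(117,16),.036),('LL',(136,252),.036),('R1',(275,75),.036),('R2',(272.5,220),.036),('g1butt',(156,222),.016),('g1mid',(150,150),.016),('g2 butt',(182,55),.016),('g2mid',(184,130),.016),('g2tip',(188,236),.01)]:
    X=px2w(p,uv,z,o);print(n,X.round(4))
im=p['color'];a=cv2.resize(im[0:260,100:290],None,fx=3,fy=2.3,interpolation=cv2.INTER_CUBIC);save(a,'w5c.png')
E
```

```text
UL [ 0.4359 -0.2048  0.036 ]
LL [ 0.427  -0.4514  0.036 ]
R1 [ 0.5873 -0.2613  0.036 ]
R2 [ 0.5845 -0.4177  0.036 ]
g1butt [ 0.4481 -0.423   0.016 ]
g1mid [ 0.4495 -0.3372  0.016 ]
g2 butt [ 0.4923 -0.2386  0.016 ]
g2mid [ 0.4888 -0.316   0.016 ]
g2tip [ 0.4835 -0.4449  0.01  ]
```

View pics/w5c.png

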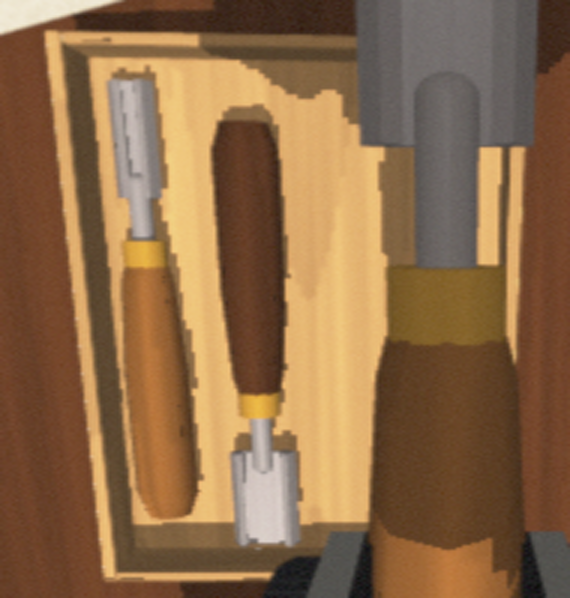

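Call:
step_arm(moves=[[0.0,-0.004,-0.002,-0.04,-0.9],[0.0,-0.003,-0.002,-0.045,0],[0.0,-0.001,0,-0.045,0],[0.0,-0.001,0,-0.035,0],[0.0,0,0,-0.0,0]])

```text
t: 5.72
tool_pos: [0.5373, -0.3596, 0.0875]
tool_rot: [2.25, 2.146, 0.033]
contact_force: [0.3, 0.3, -0.8]
opening: 0.0203
```

Call:
step_arm(moves=[[0.0,0.004,0.006,-0.01,0],[0.0,0.003,0.004,-0.01,0],[0.0,0,0,-0.005,0]])

```text
t: 6.1
tool_pos: [0.5478, -0.3505, 0.0666]
tool_rot: [2.243, 2.141, 0.035]
contact_force: [-0.3, 0.0, -0.7]
opening: 0.0207
```

```bash
python3 - <<'E'
from h import *
o=ctrl.get_obs();p=ctrl.get_image('wrist');save(p['color'],'w6.png')
d=ctrl.get_image('side');save(cv2.resize(d['color'][80:230,150:330],None,fx=4,fy=4,interpolation=cv2.INTER_CUBIC),'s6.png')
R=Ro.from_rotvec(o['tool_rot']).as_matrix()
print(o['t'],o['tool_pos'],R.round(3),o['opening'],o['contact_force'])
E
```

```text
6.1 [ 0.5477613  -0.35048487  0.06663052] [[ 0.047  0.998  0.044]
 [ 0.999 -0.046 -0.014]
 [-0.012  0.045 -0.999]] 0.020745855989496992 [-0.31123936  0.01726526 -0.72999598]
```

View pics/w6.png

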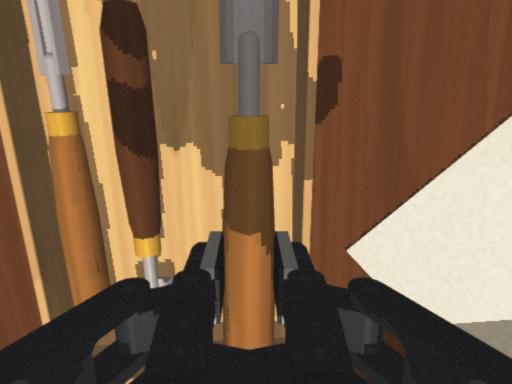

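View pics/s6.png

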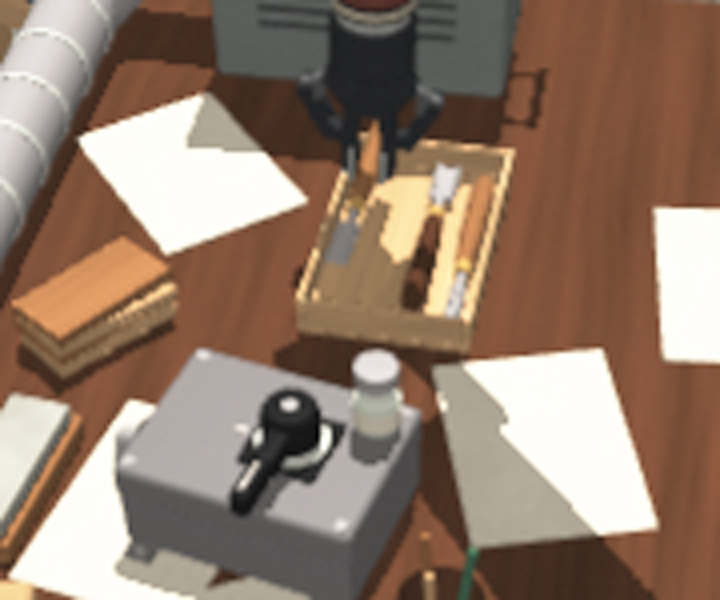

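Call:
step_arm(moves=[[0.0,-0.002,0,-0.012,0],[0.0,-0.002,0,-0.012,0],[0.0,-0.001,0,-0.012,0],[0.0,0,0,-0.008,0]])

```text
t: 6.7
tool_pos: [0.5421, -0.3514, 0.0205]
tool_rot: [2.243, 2.139, 0.034]
contact_force: [0.1, 0.2, -0.1]
opening: 0.0211
```

Call:
step_arm(moves=[[0.0,0.0005,0,-0.006,0],[0.0,0,0,-0.003,0],[0.0,0,0,-0.001,0]])

```text
t: 7.08
tool_pos: [0.5422, -0.3511, 0.0087]
tool_rot: [2.244, 2.14, 0.034]
contact_force: [0.6, 0.2, -1.2]
opening: 0.0208
```

Call:
step_arm(moves=[[0.0,0,0,-0.0015,0],[0.3,0,0,0,0],[0.38,0,0,0,0],[0.38,0,0,0,0]])

```text
t: 7.58
tool_pos: [0.5435, -0.3521, 0.0092]
tool_rot: [2.242, 2.138, 0.035]
contact_force: [0.4, -0.2, 0.5]
opening: 0.0325
```

```bash
python3 - <<'E'
from h import *
o=ctrl.get_obs();p=ctrl.get_image('wrist');save(p['color'],'w7.png')
print(o['t'],o['tool_pos'],o['opening'],o['contact_force'])
E
```

```text
7.575 [ 0.54348061 -0.35206442  0.00924417] 0.03254501157195158 [ 0.40523265 -0.18378732  0.45808968]
```

View pics/w7.png

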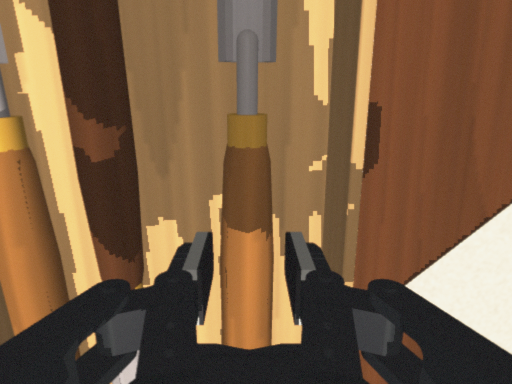

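Call:
step_arm(moves=[[0.38,-0.001,0,0.01,0],[0.38,0,0,0.03,0],[0.38,0,0,0.05,0],[0.38,0,0,0.06,0],[0.38,0,0,0.06,0],[0.0,0,0.0,0.0,0]])

```text
t: 8.38
tool_pos: [0.5408, -0.3509, 0.2291]
tool_rot: [2.241, 2.136, 0.035]
contact_force: [0.2, -0.4, -0.4]
opening: 0.0155
```

```bash
python3 - <<'E'
from h import *
o=ctrl.get_obs();p=ctrl.get_image('wrist');save(p['color'],'w8.png')
print(o['t'],o['tool_pos'],Ro.from_rotvec(o['tool_rot']).as_matrix().round(3),o['opening'],o['contact_force'])
for n,uv,z in [('butt',(246,290),.016),('tip',(248,10),.01)]: print(n,px2w(p,uv,z,o))
E
```

```text
8.375 [ 0.54078299 -0.35093651  0.22913325] [[ 0.048  0.998  0.048]
 [ 0.999 -0.047 -0.018]
 [-0.015  0.049 -0.999]] 0.015473478194548043 [ 0.2308118  -0.418761   -0.38824154]
butt [ 0.54042346 -0.51123729  0.016     ]
tip [ 0.55780342 -0.20978228  0.01      ]
```

View pics/w8.png

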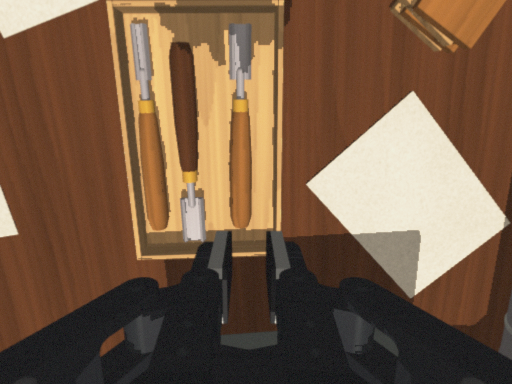

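Call:
step_arm(moves=[[0,-0.003,0.05,0,0],[0,-0.003,0.06,0,0],[0,-0.003,0.06,0,0],[0,-0.003,0.06,0,0],[0,-0.003,0.06,0,0],[0,-0.003,0.06,0,0],[0,-0.003,0.06,0,0],[0,-0.003,0.03,0,0]])

```text
t: 9.43
tool_pos: [0.505, 0.1023, 0.2106]
tool_rot: [2.265, 2.146, 0.018]
contact_force: [0.8, -0.4, -0.2]
opening: -0.0001
```

```bash
python3 - <<'E'
from h import *
o=ctrl.get_obs();p=ctrl.get_image('wrist');save(p['color'],'w9.png')
print(o['t'],o['tool_pos'],Ro.from_rotvec(o['tool_rot']).as_matrix().round(3),o['opening'],o['contact_force'])
E
```

```text
9.425 [0.50499486 0.10231532 0.21063456] [[ 0.054  0.998  0.023]
 [ 0.999 -0.054 -0.008]
 [-0.007  0.024 -1.   ]] -0.00011100822760950793 [ 0.82708186 -0.35486111 -0.21924388]
```

View pics/w9.png

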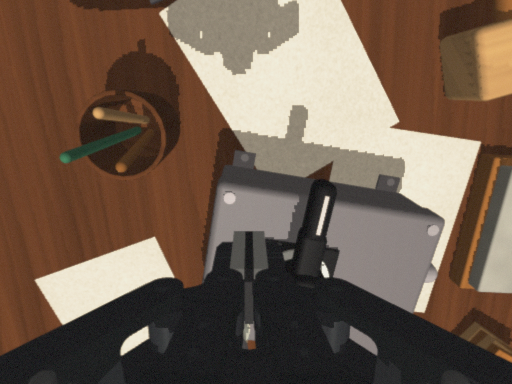

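Call:
step_arm(moves=[[0,0.003,-0.002,-0.04,0],[0,0,0,-0.04,0],[0,0,0,-0.02,0],[0,0,0,-0.005,0]])

```text
t: 9.98
tool_pos: [0.5028, 0.1036, 0.0971]
tool_rot: [2.265, 2.157, 0.009]
contact_force: [-0.7, -0.2, -0.6]
opening: -0.0002
```

Call:
step_arm(moves=[[0,0.017,-0.005,0.002,0],[0,0.017,-0.005,0.001,0],[0,0.014,-0.0012,0,0],[0,0.014,-0.0012,0,0],[0,0.013,-0.006,0,0],[0,0.013,-0.006,0,0]])

```text
t: 10.72
tool_pos: [0.5829, 0.0783, 0.0964]
tool_rot: [-2.271, -2.163, 0.023]
contact_force: [-4.0, 1.6, 2.4]
opening: 0.0004
```

```bash
python3 - <<'E'
from h import *
o=ctrl.get_obs();p=ctrl.get_image('side');save(cv2.resize(p['color'][80:330,120:380],None,fx=2.4,fy=2.4,interpolation=cv2.INTER_CUBIC),'s10.png')
print(o['t'],o['tool_pos'],Ro.from_rotvec(o['tool_rot']).as_matrix().round(3)[:,2],o['contact_force'],o['wrist_torque'])
d=o['tool_pos'][:2]-[.5437,.0118];print(d@[.974,-.2267],d@[.2267,.974])
E
```

```text
10.725 [0.58287409 0.07826435 0.09643882] [-0.015 -0.006 -1.   ] [-3.95503546  1.64398994  2.35911666] [0.09804021 0.68101483 0.00681714]
0.023088092177781353 0.07361704267854485
```

View pics/s10.png

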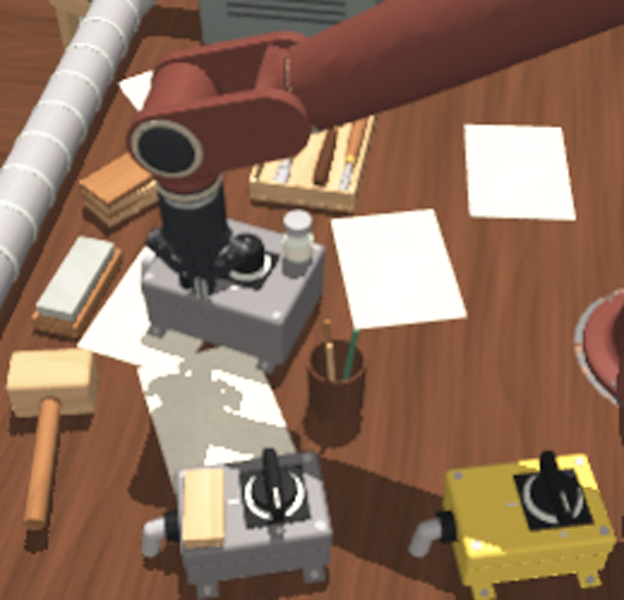

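Call:
step_arm(moves=[[0,0.01,-0.005,0.003,0],[0,0.01,-0.006,0.002,0],[0,0.008,-0.008,0,0],[0,0.007,-0.008,0,0],[0,0.006,-0.008,0,0],[0,0.005,-0.008,0,0]])

```text
t: 11.52
tool_pos: [0.6347, 0.0315, 0.1031]
tool_rot: [-2.276, -2.166, 0.017]
contact_force: [0.2, -1.0, -0.3]
opening: -0.0
```

```bash
python3 - <<'E'
from h import *
o=ctrl.get_obs();p=ctrl.get_image('side');save(cv2.resize(p['color'][120:250,150:280],None,fx=4.6,fy=4.6,interpolation=cv2.INTER_CUBIC),'s11.png')
w=ctrl.get_image('wrist');save(w['color'],'w11.png')
print(o['t'],o['tool_pos'],Ro.from_rotvec(o['tool_rot']).as_matrix().round(3)[:,2],o['contact_force'],o['wrist_torque'])
d=o['tool_pos'][:2]-[.5437,.0118];print(d@[.974,-.2267],d@[.2267,.974])
E
```

```text
11.525 [0.63468083 0.03145629 0.10305846] [-0.008 -0.007 -1.   ] [ 0.21592396 -0.96884396 -0.27324942] [ 0.01015309  0.00643432 -0.04285783]
0.08415924472662999 0.03977058130457979
```

View pics/s11.png

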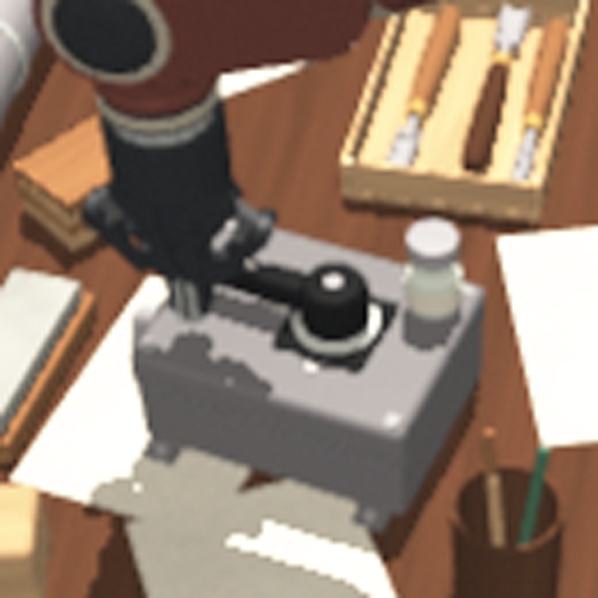

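View pics/w11.png

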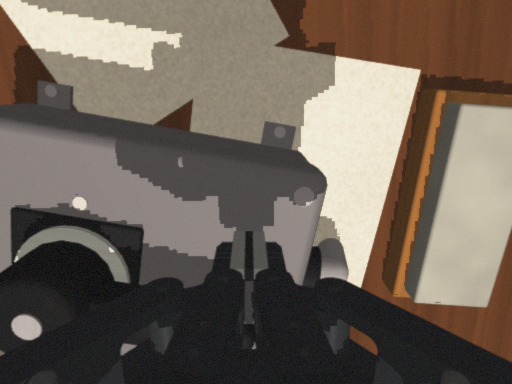

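Call:
step_arm(moves=[[0,0,0.003,0.03,0],[0,0,0.0,0.05,0],[0,-0.005,0.01,0.055,0],[0,-0.035,0.045,0.01,3],[0,-0.035,0.045,0.0,3],[0,-0.035,0.045,0.0,3],[0,-0.035,0.045,0.0,3],[0,-0.035,0.045,0.0,3]])

```text
t: 12.62
tool_pos: [0.4479, 0.2733, 0.2518]
tool_rot: [-1.972, -2.444, 0.015]
contact_force: [0.2, 0.7, 0.2]
opening: -0.0001
```

```bash
python3 - <<'E'
from h import *
o=ctrl.get_obs();p=ctrl.get_image('wrist');save(p['color'],'w12.png');np.save('w12.npy',dict(p=p,o=o),allow_pickle=True)
print(o['t'],o['tool_pos'],Ro.from_rotvec(o['tool_rot']).as_matrix().round(3),o['contact_force'])
p=ctrl.get_image('side');save(cv2.resize(p['color'][120:250,150:280],None,fx=4.6,fy=4.6,interpolation=cv2.INTER_CUBIC),'s12.png')
E
```

```text
12.625 [0.44787941 0.27330541 0.25179857] [[-0.212  0.977 -0.007]
 [ 0.977  0.212 -0.007]
 [-0.005 -0.008 -1.   ]] [0.20218853 0.68615405 0.15483459]
```

View pics/w12.png

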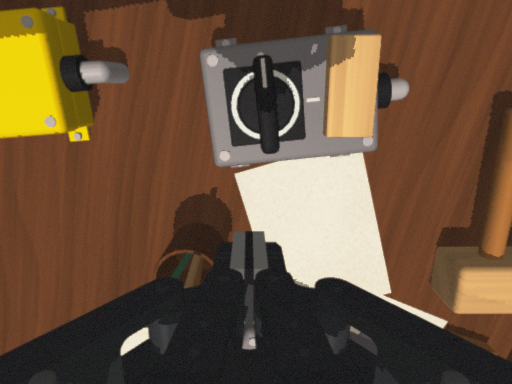

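View pics/s12.png

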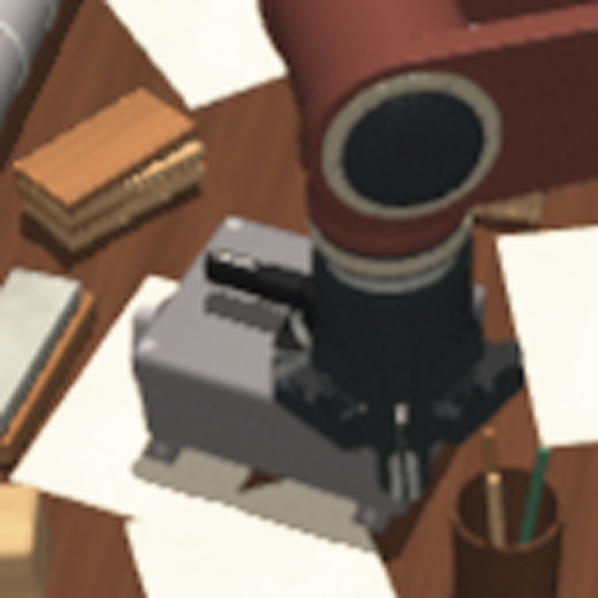

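```bash
python3 - <<'E'
from h import *
D=np.load('w12.npy',allow_pickle=True).item();p,o=D['p'],D['o']
for n,uv,z in [('bar+y',(263,57),.108),('bar-y',(270,150),.108),('scr UL',(211,61),.072),('LL',(224,157),.072),('LR',(368,143),.072),('ring c',(265,104),.077),('blank L top',(329,36),.088),('blank L bot',(327,135),.088),('pot rim R',(213,265),.08)]:
    print(n,px2w(p,uv,z,o).round(4))
E
```

```text
bar+y [0.4377 0.3684 0.108 ]
bar-y [0.4598 0.2979 0.108 ]
scr UL [0.3937 0.3589 0.072 ]
LL [0.4215 0.2766 0.072 ]
LR [0.5518 0.3186 0.072 ]
ring c [0.4486 0.333  0.077 ]
blank L top [0.4876 0.3977 0.088 ]
blank L bot [0.5081 0.3188 0.088 ]
pot rim R [0.4322 0.1659 0.08  ]
```

Call:
step_arm(moves=[[0,-0.025,0.04,0,5],[0,-0.024,0.037,-0.01,0],[0,0,0,-0.04,0],[0,0,0,-0.04,0],[0,0,0,-0.03,0],[0,0,0,-0.015,0]])

```text
t: 13.48
tool_pos: [0.3969, 0.3543, 0.1158]
tool_rot: [1.853, 2.536, -0.006]
contact_force: [0.6, 0.1, 0.7]
opening: -0.0
```

```bash
python3 - <<'E'
from h import *
o=ctrl.get_obs();p=ctrl.get_image('wrist');save(p['color'],'w13.png')
print(o['t'],o['tool_pos'],Ro.from_rotvec(o['tool_rot']).as_matrix().round(3),o['contact_force'])
d=o['tool_pos'][:2]-[.4487,.333];print(d@[.951,.309],d@[-.309,.951])
E
```

```text
13.475 [0.39694136 0.35433196 0.11581752] [[-0.304  0.953 -0.001]
 [ 0.953  0.304 -0.004]
 [-0.003 -0.003 -1.   ]] [0.62140393 0.13571955 0.73191325]
-0.042630888045765834 0.03628011094750548
```

View pics/w13.png

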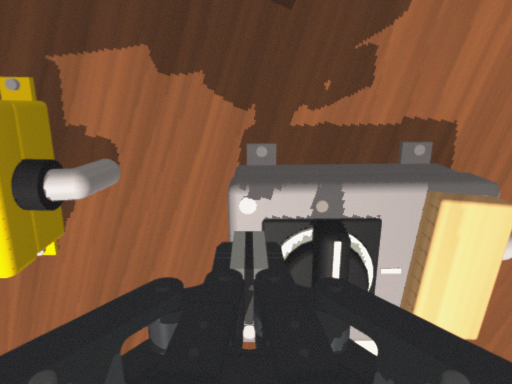

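Call:
step_arm(moves=[[0,0.001,-0.004,-0.014,0],[0,0,0,-0.004,0],[0,0.01,0.003,0,0],[0,0.01,0.003,0,0],[0,0.0065,0.0045,0,0],[0,0.0065,0.0045,0,0],[0,0.0065,0.002,0,0],[0,0.0065,0.002,0,0]])

```text
t: 14.52
tool_pos: [0.4401, 0.3655, 0.0974]
tool_rot: [-1.849, -2.527, 0.047]
contact_force: [-4.1, -1.1, 0.9]
opening: -0.0003
```

```bash
python3 - <<'E'
from h import *
o=ctrl.get_obs();p=ctrl.get_image('wrist');save(p['color'],'w14.png')
print(o['t'],o['tool_pos'],Ro.from_rotvec(o['tool_rot']).as_matrix().round(3)[:,2],o['contact_force'])
d=o['tool_pos'][:2]-[.4487,.333];print(d@[.951,.309],d@[-.309,.951])
E
```

```text
14.525 [0.4401233  0.36551382 0.09740629] [-0.026 -0.019 -0.999] [-4.09226958 -1.13634002  0.94215135]
0.0018903290016255743 0.03357084730033508
```

View pics/w14.png

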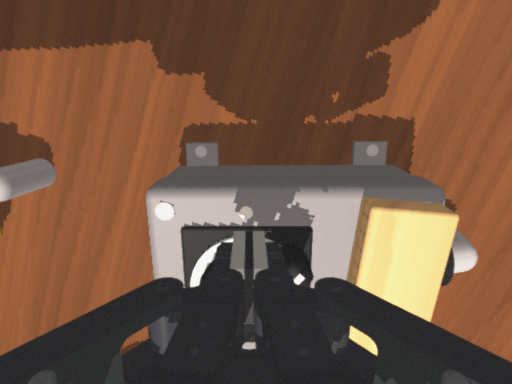

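Call:
step_arm(moves=[[0,0.007,0.002,0,0],[0,0.006,0.001,0,0],[0,0.006,-0.001,0,0],[0,0.005,-0.001,0,0]])

```text
t: 15.08
tool_pos: [0.4694, 0.3681, 0.0992]
tool_rot: [-1.852, -2.53, 0.036]
contact_force: [-0.0, -0.5, -0.2]
opening: -0.0001
```

```bash
python3 - <<'E'
from h import *
o=ctrl.get_obs();p=ctrl.get_image('wrist');save(p['color'],'w15.png')
print(o['t'],o['tool_pos'],Ro.from_rotvec(o['tool_rot']).as_matrix().round(3)[:,2],o['contact_force'])
d=o['tool_pos'][:2]-[.4487,.333];print(d@[.951,.309],d@[-.309,.951])
E
```

```text
15.075 [0.46937768 0.36811054 0.09917169] [-0.019 -0.015 -1.   ] [-0.0339258  -0.51867362 -0.22172418]
0.030513627457292823 0.027000718905090468
```

View pics/w15.png

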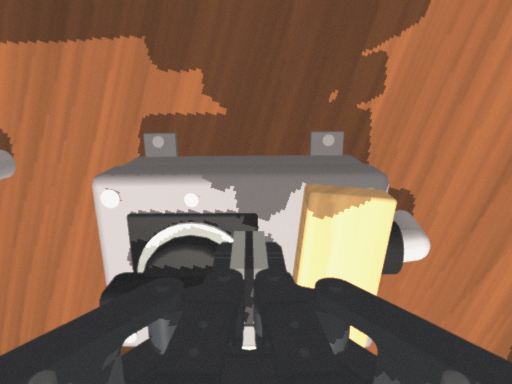

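Snapped over, it seems. Lift away and check.

Call:
step_arm(moves=[[0,-0.003,0.002,0.03,0],[0,0,0,0.05,0],[0,0,-0.03,0.05,0],[0,0,-0.05,0.03,0]])

```text
t: 15.62
tool_pos: [0.4646, 0.2882, 0.2594]
tool_rot: [-1.846, -2.531, 0.047]
contact_force: [0.9, -0.5, -0.4]
opening: -0.0001
```

```bash
python3 - <<'E'
from h import *
o=ctrl.get_obs();p=ctrl.get_image('wrist');save(p['color'],'w16.png')
s=ctrl.get_image('side');save(cv2.resize(s['color'][100:340,130:390],None,fx=2.4,fy=2.4,interpolation=cv2.INTER_CUBIC),'s16.png')
print(o['t'],o['tool_pos'],o['contact_force'])
E
```

```text
15.625 [0.46463469 0.28815681 0.25939574] [ 0.87056547 -0.52472911 -0.3758748 ]
```

View pics/w16.png

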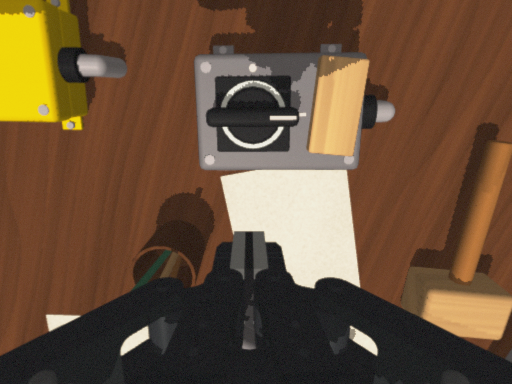

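View pics/s16.png

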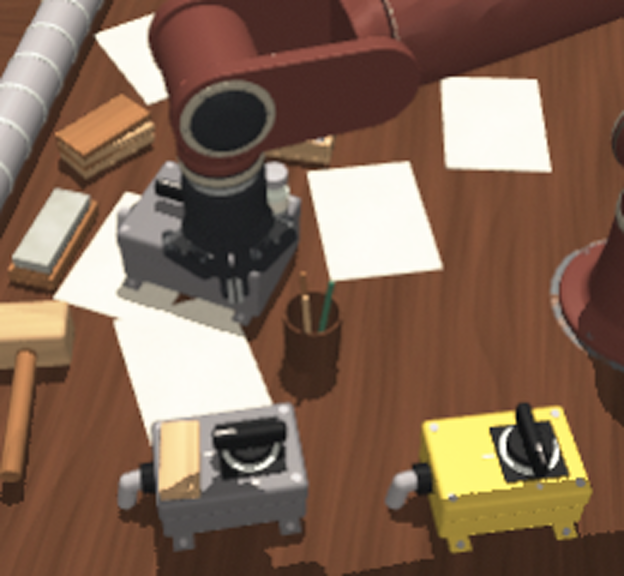

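```bash
python3 - <<'E'
from h import *
s=ctrl.get_image('scene');save(cv2.resize(s['color'][90:320,120:390],None,fx=2.6,fy=2.6,interpolation=cv2.INTER_CUBIC),'c17.png')
E
```

```text
(no output)
```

View pics/c17.png

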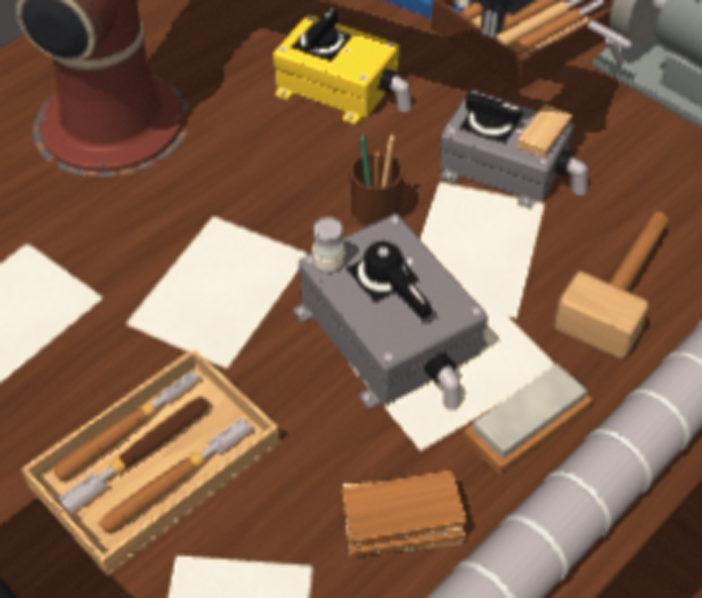

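The last scene picture shows the gouge flat in the tray at (180,475). The extractor lever points to its conduit at (405,280), the wheel bar lies along its box at (492,105), and nothing else has moved.

```bash
python3 -c "
from station import ctrl
print(ctrl.finish_job())"
```

```text
the job is handed in; nothing more can be done
None
```

I laid the gouge flat in the tray's free lane, then switched on the extractor, then the grey honing-wheel box, and handed the job in at about 16 s. No verdict was reported.

- **Last pictures:** The gouge lies inside the tray walls beside the other two. Both handles stand in line with their conduits. The oil jar, blank, pencil pot, mallet, whetstone and nameplates look unmoved. I judged the handle positions by eye and have no reading of the joint angles.
- **First grasp too high:** The arm drifted about 8 mm forward as it came down and ended up roughly 13 mm too high. That grip pushed the gouge about 8 mm across the lid. I opened the fingers, went lower in small steps and gripped it again. It then held level until I let it go 1–2 mm above the tray floor.
- **Tool tilt:** The tool tilted by up to about 3° over the run because the moves do not correct it. The pictures showed no harm from it.

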